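Find the board socket that still grips, with a gauge blade

ROBOT

A 6-joint arm with a two-finger parallel gripper is mounted at the origin on the work surface. World frame = base frame: x ahead of the robot, y to its left, z up, the work surface at z = 0. Lengths are in m, angles in rad, forces in N, time in s.
With the tool pointing down it reaches from about 0.25 to 0.725 m from the base axis. Payload 4 kg.
Tool frame: the origin (TCP) lies on the centre line of the jaws, within the pads' length; the fingertips stand 8 mm ahead of it and the grasp point (between the pads) lies 11 mm behind it; z points along the fingers, y is the line along which they close (so a half turn about z gives the same grasp; the last joint's range is limited). The gripper opens to 85 mm and grips with 20 to 120 N. Pads are 22 mm wide; open, the fingers measure 114 mm over their backs; the gripper's body (76 mm by 85 mm) begins 54 mm behind the grasp point. The pads swing forward as they close: fully open they stand 13 mm farther back than shut.
Start: joints at [-1.312, 0.241, 0.005, 1.335, 0, 1.571], TCP at [0.128, -0.483, 0.239] pointing down, gripper open.
Joint ranges: [-2.72, 2.72], [-1.05, 1.87], [-1.09, 1.28], [-1.99, 2.15], [-1.42, 1.44], [-3.14, 3.14]. Speed limits (rad/s): [2.79, 2.79, 3.14, 3.14, 3.14, 3.14].

INTERFACE

Orientations are given as a 3x3 rotation matrix whose columns are the frame's x, y, z axes.
In Python, from bench import robot, vision gives the robot as it stands.
- The arm moves only by the shell command python3 -m inch 'ROWS' [OPENING] [FORCE]. ROWS is JSON, a list of rows, each a list of 2 entries, a list of its own where there are three numbers: the shift along the tool's x, y, z in mm, then the turn about the tool's z in rad. In form: [[[dx, dy, dz], turn], ...]. A call has 1 to 20 rows; each row shifts and turns the commanded pose from where the row before left it, along the tool's axes as they then stand; what a row does not reach is not made up. A row lasts 1/8 s, in which the tool goes at most 62.5 mm and 10.7 degrees, less where a joint would pass 70% of its speed; a pose out of reach is approached as far as the arm can. A call with a gripper value outside its range is refused whole. OPENING is the opening, from 0 (shut) to 1 (fully open), set as the call begins (- or left out, the last holds). The fingers move at their own pace and stop on an object; FORCE is the grip in N (left out, the last holds). Time passes only in rows, so rows that do not move let the fingers close. It gives the time, the measured TCP pose, the force, the opening and the grip force at its end, in the units of the state.
- robot.get_state(): the state, without advancing time (a new reading comes with each control period).
- vision.read_camera(name): name is "side" or "top"; returns the picture (400x640x3 uint8, blue, green, red); there is no depth.
- vision.camera_info(name): a dict with "K" (3x3 intrinsics, pixels), "k1" (the pictures are not rectified: a ray, as slopes to the right and down, at radius r is drawn at 1 + k1 r^2 times it, then the intrinsics apply), "origin" and "attitude" of the camera in the world. Camera axes: x right, y up, looking along -z (the intrinsics and any distortion apply to the point x, -y, -z); pixel columns grow to the right and rows downward; lengths in m; the calibration is good to about 2 mm. A picture is of the moment at which its call begins. camera_info takes no time and is no camera call.
- robot.job_done(): hands the job in; it is judged then, once.
The state is a dict: "t": time; "q": joint angles; "joint_velocities": joint speeds; "joint_efforts": joint torques, N m; "eef_pos": TCP position; "tcp_rot": TCP orientation; "force": force on the tool from outside, world axes, zero at the start; "wrist_torque": the same for the moment, N m; "opening": finger opening in m; "gripper_force": force on a finger pad.
Only numpy, scipy, OpenCV 4.12 (cv2) and the standard library are available. Lean on these libraries where they do the work, as an engineer would, in place of code of your own. Each camera call takes 0.05 s, during which the arm holds its last target. There are 200 camera calls.

TASK

Draw the gauge blade out of its stand and try it gently in the four sockets of the green board: some are slack, one is far too tight and must not be forced, and one grips the blade with a light, steady drag. Leave the gauge standing fully home in the one that grips, let go of it, and leave everything else on the bench where it is.

Things in the scene. Friction and masses are not known exactly. Their poses are not given: they have to be found in the camera images.
- gauge_grip (a point): Gauge, one rigid piece of about 90 g, upright in the stand at the start: steel blade below a grey block handle. This point is the handle's centre; handle 34 mm (own x) by 16 mm (own y) by 44 mm (z, up); pinch it across the 16 mm. Blade 34 mm wide (x), 4 mm thick (y; last 4 mm 2.6 mm thick), 52 mm long. Half a turn about z makes no difference
- gauge_tip (a point): Middle of the lower end of the gauge's blade, 74 mm straight below gauge_grip; same axes
- stand: Fixed aluminium stand: foot 70 x 56 x 10 mm and on it a block 56 x 23.5 mm reaching to 40 mm, with an upright slot (36 x 5.5 mm, long way along its x, 30 mm deep) that holds the blade. Origin at the middle of its underside, z up
- board: Fixed green circuit board 150 mm (own x) by 240 mm (own y), 10 mm thick, low components on it; it carries four alike white sockets, slot_1 to slot_4. Origin at the middle of its underside, z up
- slot_1: White plastic socket at the board's own y = -66 mm; origin at the middle of its underside, on the board's top, axes as the board. 60 mm long (own x), 18 mm wide (y), 40 mm tall. Slot open at the top, centred, 38 mm (x) x 6 mm (y), with a lead-in to about 44 x 13 mm over the top 5 mm; its floor is 6 mm above the origin, so it is 34 mm deep. Fixed
- slot_2: White plastic socket at the board's own y = -22 mm; origin at the middle of its underside, on the board's top, axes as the board. Built like slot_1. Each socket has inside, on its +y wall, a sprung contact bar that the blade pushes aside: the blade meets the bar's slope 10 to 17 mm below the mouth and has passed it 24 mm below the mouth
- slot_3: White plastic socket at the board's own y = 22 mm; origin at the middle of its underside, on the board's top, axes as the board. Built like slot_1. Two of the four bars are slack (drag under 1 N), one grips (steady drag 3 to 10 N, up to 13 N on the slope), one is so tight that the blade stops on the slope even at 20 N
- slot_4: White plastic socket at the board's own y = 66 mm; origin at the middle of its underside, on the board's top, axes as the board. Built like slot_1. Which socket is slack, gripping or too tight changes every time and can only be felt
- heatsink: Bystander: small dark finned heat sink 30 x 30 x 16 mm lying loose on the green board; origin at its underside
- reel: Bystander: blue plastic solder reel, 54 mm across, 18 mm tall; origin at its underside
- screwdriver: Bystander: black-handled screwdriver lying down; origin at its underside
- pliers: Bystander: side cutters with orange handles, about 130 mm long, lying flat; origin at its underside
- flux_bottle: Bystander: white bottle with a steel cap, 56 mm across, 85 mm tall; origin at its underside
- syringe: Bystander: clear syringe about 140 mm long lying down; origin at its underside
- tweezers: Bystander: steel tweezers 120 mm long lying flat; origin at its underside
Things that resemble listed ones, but are neither listed nor needed, are in the scene too. There is more than one size of the part that bears gauge_grip; the job needs the larger. What is shaped like the stand but yellow is not meant.

How it is judged:
On the way:
1. the gauge is drawn out of the stand, its tip clear above the stand's top (z of gauge_tip in the frame of stand above 0.045 m), for 0.1 s.
At the end, for the whole second after the job is handed in: The gauge stands released and at rest in the socket whose contacts grip it with a light drag (held against the socket's wall with 2.2 to 30 N, which neither a slack nor the over-tight socket does), its tip within 2.5 mm of the socket's floor, upright within 0.15 rad (((z of gauge_tip in the frame of slot_1 between 0.003 and 0.0085 m and horizontal distance between gauge_tip and slot_1 below 0.006 m and contact force between gauge and slot_1 between 2.2 and 30 N) or (z of gauge_tip in the frame of slot_2 between 0.003 and 0.0085 m and horizontal distance between gauge_tip and slot_2 below 0.006 m and contact force between gauge and slot_2 between 2.2 and 30 N) or (z of gauge_tip in the frame of slot_3 between 0.003 and 0.0085 m and horizontal distance between gauge_tip and slot_3 below 0.006 m and contact force between gauge and slot_3 between 2.2 and 30 N) or (z of gauge_tip in the frame of slot_4 between 0.003 and 0.0085 m and horizontal distance between gauge_tip and slot_4 below 0.006 m and contact force between gauge and slot_4 between 2.2 and 30 N)) and angle between gauge_grip's own z axis and vertical below 0.15 rad and linear speed of gauge below 0.02 m/s and contact force between gauge and the fingers below 0.1 N); the robot touches nothing.
It fails at once if the blade is forced: more than 40 N between gauge and a socket (contact force between gauge and slot_1 above 40 N or contact force between gauge and slot_2 above 40 N or contact force between gauge and slot_3 above 40 N or contact force between gauge and slot_4 above 40 N).
It fails at once if a bystander is moved more than 20 mm (distance of any of heatsink, reel, screwdriver, pliers, flux_bottle, syringe, tweezers from where it was at the start of the episode above 0.02 m).
It also fails if it takes over 54 s, if anything falls off the work surface, if the arm or the gripper's body presses on something with over 40 N, if the wrist force passes 120 N, or if a joint passes its speed limit or range.

## Working session

There is one attempt and no reset: what is moved stays moved. The work goes in short steps, Python scripts to look and compute and a shell command to move; the robot and the scene stay as the last step left them, time stands still between calls to the robot, and variables do not carry over. Pictures are saved under pics/ and viewed, at most 10 in all, crops included, and the job is handed in when it is done.

```bash
mkdir -p pics; ls; python3 - <<'E'
from bench import robot, vision
import cv2
for n in("top","side"):
    cv2.imwrite(f"pics/{n}0.png",vision.read_camera(n)); print(n,vision.camera_info(n))
s=robot.get_state();print(s)
E
```

```text
pics
top {'K': array([[503.90436076,   0.        , 326.34844806],
       [  0.        , 503.90436076, 199.25748953],
       [  0.        ,   0.        ,   1.        ]]), 'k1': -0.01790436984492395, 'origin': array([ 0.40849314, -0.0066126 ,  1.2483989 ]), 'attitude': array([[-0.00705366,  0.99239566, -0.12288651],
       [-0.99996839, -0.00745124, -0.00277601],
       [-0.00367056,  0.12286305,  0.99241685]])}
side {'K': array([[419.58085242,   0.        , 318.50108274],
       [  0.        , 419.58085242, 195.87120251],
       [  0.        ,   0.        ,   1.        ]]), 'k1': -0.03901580269338462, 'origin': array([ 0.43772895, -0.87289374,  0.68694925]), 'attitude': array([[ 0.99417663,  0.05358369, -0.0934966 ],
       [-0.10728638,  0.57365068, -0.81204343],
       [ 0.01012211,  0.81734551,  0.5760589 ]])}
{'t': 0.1, 'q': array([-1.31202982e+00,  2.41358470e-01,  3.87873734e-03,  1.33519528e+00,
        6.75550126e-06,  1.57076929e+00]), 'joint_velocities': array([ 0.00042227, -0.00260709,  0.00270602, -0.0004341 ,  0.00012706,
        0.00055248]), 'joint_efforts': array([-5.87865215e-04, -3.73138046e+01,  2.53010648e+01,  1.08780933e-02,
       -8.49022263e-05,  3.43482661e-06]), 'eef_pos': array([ 0.12780808, -0.48283129,  0.23849911]), 'tcp_rot': array([[ 9.66699433e-01,  2.55914010e-01, -4.74203471e-04],
       [ 2.55914449e-01, -9.66697724e-01,  1.81786728e-03],
       [ 6.80628847e-06, -1.87868679e-03, -9.99998235e-01]]), 'force': array([ 0.20067828, -0.80417158, -0.91724161]), 'wrist_torque': array([ 0.02630735,  0.00772108, -0.03246331]), 'gripper_force': 0.0, 'opening': 0.08533657859157782}
```

View pics/top0.png

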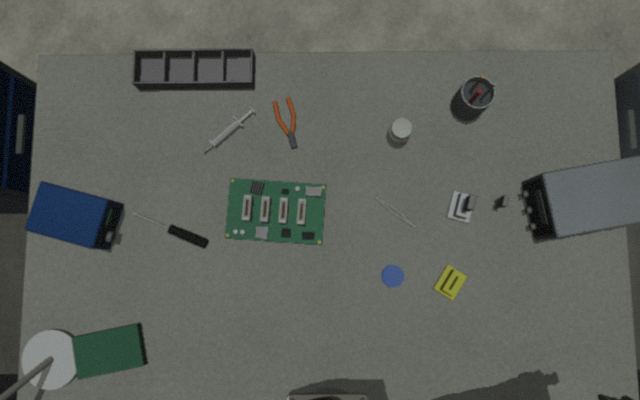

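View pics/side0.png

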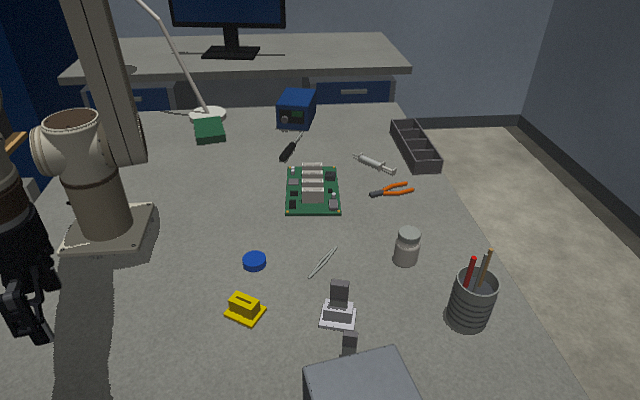

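Top view: aluminium stand with a gauge at (461,206), and a second, smaller-looking grey block at (501,201). The yellow look-alike stand is at (451,282). The board is at (276,211), with sockets at x ≈ 247, 265, 283 and 301. In the side view the stand's gauge is at (339,293) and the other block at (349,343). I'll confirm with one enlarged crop.

```bash
python3 - <<'E'
import cv2,numpy as np
t=cv2.imread("pics/top0.png");s=cv2.imread("pics/side0.png")
a=cv2.resize(t[180:235,440:520],(800,550),interpolation=cv2.INTER_CUBIC)[:, :]
b=cv2.resize(s[270:360,310:370],(400,600),interpolation=cv2.INTER_CUBIC)
a=cv2.resize(t[180:230,440:515],(600,400),interpolation=cv2.INTER_CUBIC)
b=cv2.resize(s[270:365,310:357],(198,400),interpolation=cv2.INTER_CUBIC)
cv2.imwrite("pics/c1.png",np.hstack([a,b]))
c=cv2.resize(t[170:250,220:332],(784,560),interpolation=cv2.INTER_CUBIC)
cv2.imwrite("pics/c2.png",c)
E
```

```text
(no output)
```

View pics/c1.png

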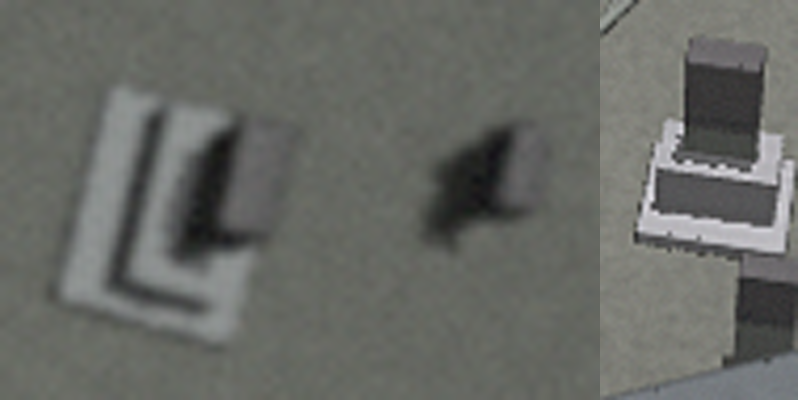

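View pics/c2.png

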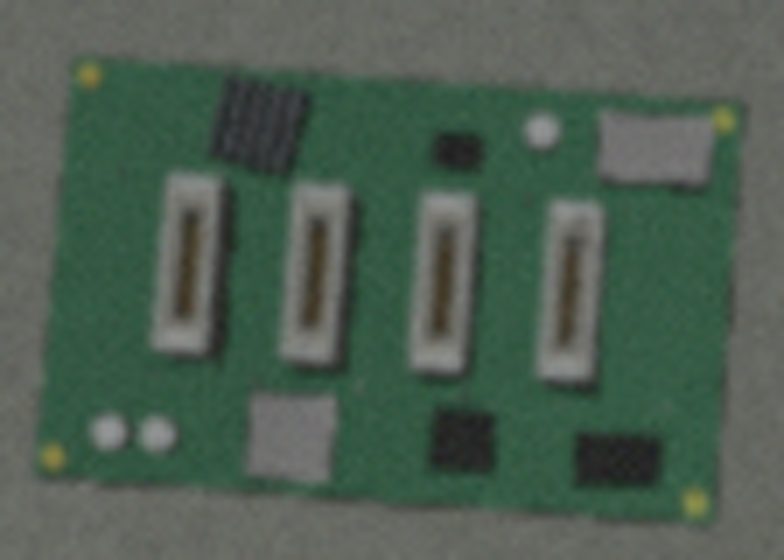

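The crop confirms it. The large gauge (34 mm handle, over the silver stand) is at top (470,201). The loose one at (505,200) is visibly smaller, and the yellow stand is a decoy. The board's four sockets show clearly. Next I'll fit the poses.

```bash
cat > h.py <<'E'
import numpy as np,cv2
from scipy.optimize import least_squares
from bench import vision
def proj(n,P):
    c=vision.camera_info(n);p=(np.atleast_2d(P)-c["origin"])@c["attitude"]
    s=np.c_[p[:,0],-p[:,1]]/-p[:,2:];s=s*(1+c["k1"]*(s**2).sum(1))[:,None]
    return s@c["K"][:2,:2].T+c["K"][:2,2]
def rect(x,y,a,L,W,z,ox=0,oy=0):
    q=np.array([[1,1],[1,-1],[-1,-1],[-1,1]])*[L/2,W/2]+[ox,oy]
    c,s=np.cos(a),np.sin(a);return np.c_[q@np.array([[c,s],[-s,c]])+[x,y],np.full(4,z)]
def fit(f,x0):
    r=least_squares(f,x0,loss="soft_l1");return r.x,np.abs(r.fun).round(1)
E
python3 - <<'E'
from h import *
from bench import robot
t=cv2.imread("pics/top0.png")
c2=lambda p:(np.array(p,float)+.5)/7+[220,170]-.5
c1=lambda p:(np.array(p,float)+.5)/8+[440,180]-.5
cs=lambda p:(np.array(p,float)-[600,0]+.5)/[198/47,400/95]+[310,270]-.5
# image up=+x, left=+y : rect order (+x+y)=UL,(+x-y)=UR,LR,LL
b=c2([(75,57),(745,100),(713,524),(37,480)])
f=lambda v:(proj("top",rect(*v,.150,.240,.010))-b).ravel()
print("board clicks",*fit(f,[.4,.1,0]))
hsv=cv2.cvtColor(t,cv2.COLOR_BGR2HSV)
m=((hsv[...,0]>50)&(hsv[...,0]<90)&(hsv[...,1]>80)).astype(np.uint8);m[:, :215]=0;m[:,335:]=0;m[:170]=0;m[250:]=0
print(m.sum(),cv2.minAreaRect(cv2.findNonZero(m)))
A=[c2([(168,176),(226,178),(210,355),(152,350)]),c2([(295,183),(352,186),(338,368),(280,362)]),c2([(423,192),(480,196),(466,375),(410,370)]),c2([(550,202),(604,205),(592,383),(537,378)])]
ys=[.066,.022,-.022,-.066]
f=lambda v:np.concatenate([(proj("top",rect(*v,.06,.018,.05,0,y))-a).ravel() for y,a in zip(ys,A)])
v,r=fit(f,[.4,.1,0]);print("board sockets",v,r)
B=[c2([(190,265)]),c2([(316,273)]),c2([(444,281)]),c2([(571,290)])]
for y in ys:
    p=rect(*v,0,0,.05,0,y)[0];print(y,p, proj("side",p))
# gauge
h=c1([(240,118),(300,122),(280,245),(222,232)])
f1=lambda v:(proj("top",rect(*v,.034,.016,.106))-h).ravel()
print("handle top",*fit(f1,[.4,-.3,0]))
# side: left-far... corners in side image
g=cs([(690,38),(768,42),(764,70),(686,67)])
def f2(v):
    P=proj("side",rect(*v,.034,.016,.106));return np.r_[P.mean(0)-g.mean(0)]
v2,_=fit(f1,[.4,-.3,0]);print("side resid px",f2(v2),proj("side",rect(*v2,.034,.016,.106)).round(1).tolist(),g.round(1).tolist())
s=c1([(112,88),(58,296),(232,342)])
f3=lambda v:(proj("top",rect(*v,.070,.056,.01))[[0,3,2]]-s).ravel()
print("foot",*fit(f3,[.4,-.3,-.2]))
E
```

```text
board clicks [ 0.53401742  0.12246751 -0.07338241] [0.3 0.1 0.1 0.2 0.6 0.  0.3 0.2]
3615 ((275.18975830078125, 211.1712188720703), (96.06199645996094, 59.53779220581055), 4.0141754150390625)
board sockets [ 0.53352786  0.12244848 -0.07715247] [0.2 0.1 0.6 0.3 0.5 0.1 0.3 0.1 0.3 0.3 0.4 0.4 0.5 0.7 0.3 0.4 0.3 0.3
 0.4 0.3 0.4 0.4 0.1 0.2 0.4 0.1 0.2 0.2 0.  0.3 0.4 0.1]
0.066 [0.53861487 0.18825215 0.05      ] [[311.72613985 164.18241381]]
0.022 [0.53522353 0.14438304 0.05      ] [[311.98878875 172.07773399]]
-0.022 [0.53183218 0.10051393 0.05      ] [[312.26787241 180.46187376]]
-0.066 [0.52844084 0.05664482 0.05      ] [[312.56495403 189.38081518]]
handle top [ 0.54121569 -0.33629932 -0.19123638] [0.2 0.2 0.4 0.5 0.1 0.3 0.2 0. ]
side resid px [-0.08149436  0.09144514] [[348.9, 280.0], [348.7, 286.4], [330.3, 285.1], [330.8, 278.8]] [[331.0, 278.6], [349.5, 279.6], [348.5, 286.2], [330.0, 285.5]]
foot [ 0.54209275 -0.3362011  -0.27671631] [0.1 0.9 0.1 0.2 0.2 0.5]
```

The top and side cameras agree within 0.1 px. The gauge is at (0.541, -0.336) with yaw about -0.255. The board is at (0.5335, 0.1224) with yaw -0.075. Moving above the gauge.

```bash
python3 -m inch '[[[0,0,0],0.171],[[0,0,0],0.171],[[0,0,0],0.172],[[20,-14,0],0],[[40,-27,0],0],[[40,-27,0],0],[[40,-27,0],0],[[40,-27,0],0],[[40,-27,0],0],[[40,-27,0],0],[[40,-27,0],0],[[40,-27,0],0],[[23,-16,0],0],[[0,0,0],0],[[0,0,0],0]]' 0.5 40
cat > st.py <<'E'
import sys,numpy as np
from bench import robot
# target x y yaw z -> shift in tool axes (mm) and turn
s=robot.get_state();R=np.array(s["tcp_rot"]);x,y,z,a=map(float,sys.argv[1:5])
d=R.T@(np.array([x,y,z])-s["eef_pos"])*1000
print("t",round(s["t"],2),"pos",np.round(s["eef_pos"],4),"F",np.round(s["force"],1),"T",np.round(s["wrist_torque"],2),"open",round(s["opening"],4),"gf",round(s["gripper_force"],1))
print("shift",d.round(1),"turn",round(np.arctan2(R[1,0],R[0,0])-a,4), "tilt",R[:2,2].round(4))
E
python3 st.py .5414 -.3363 .13 -.255
```

```text
t: 1.98
eef_pos: [0.5406, -0.3369, 0.2386]
tcp_rot: [[0.968, -0.253, -0.002], [-0.253, -0.968, 0.001], [-0.002, -0.0, -1.0]]
force: [0.0, 0.5, -0.3]
opening: 0.0423
gripper_force: 0.0
t 1.98 pos [ 0.5406 -0.3369  0.2386] F [ 0.   0.5 -0.3] T [-0.04  0.02 -0.02] open 0.0423 gf 0.0
shift [  0.8  -0.8 108.6] turn -0.0003 tilt [-0.0016  0.0006]
```

```bash
python3 -m inch '[[[1,-1,40],0],[[0,0,40],0],[[0,0,40],0],[[0,0,30],0],[[0,0,14],0],[[0,0,0],0]]' 
python3 -m inch '[[[0,0,0],0],[[0,0,0],0],[[0,0,0],0],[[0,0,0],0],[[0,0,0],0],[[0,0,0],0]]' 0 40
python3 - <<'E'
from h import *
t=vision.read_camera("top");s=vision.read_camera("side")
cv2.imwrite("pics/g1.png",cv2.resize(s[220:350,260:440],(792,572)))
E
python3 st.py .5414 -.3363 .13 -.255
```

```text
t: 2.72
eef_pos: [0.5414, -0.3365, 0.0748]
tcp_rot: [[0.967, -0.254, -0.002], [-0.254, -0.967, 0.001], [-0.002, -0.0, -1.0]]
force: [-0.4, 0.4, 0.3]
opening: 0.0426
gripper_force: 0.0
t: 3.48
eef_pos: [0.5437, -0.3367, 0.0773]
tcp_rot: [[0.968, -0.252, 0.003], [-0.252, -0.968, -0.002], [0.003, 0.001, -1.0]]
force: [0.3, 0.5, 6.2]
opening: 0.0156
gripper_force: 42.7
t 3.58 pos [ 0.5437 -0.3367  0.0773] F [0.6 0.5 7.1] T [0.17 0.1  0.02] open 0.0154 gf 42.7
shift [ -2.1   0.2 -52.7] turn -0.0 tilt [ 0.003  -0.0018]
```

View pics/g1.png

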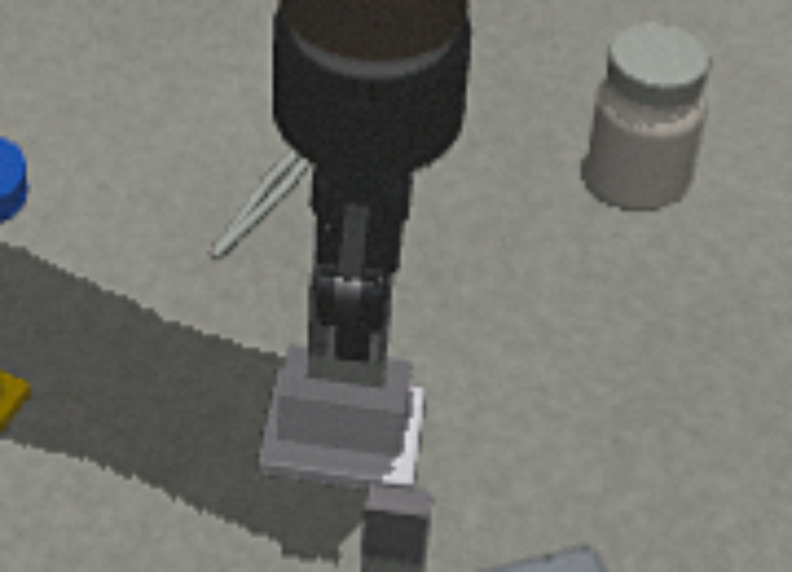

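The blade is gripped: opening 15.4 mm, pad force 43 N. The side crop shows the fingers astride the handle and nothing else touched. Drawing it straight up.

```bash
python3 -m inch '[[[0,0,-5],0],[[0,0,-10],0],[[0,0,-10],0],[[0,0,-10],0],[[0,0,-10],0],[[0,0,-10],0],[[0,0,-20],0],[[0,0,-25],0],[[0,0,0],0],[[0,0,0],0]]' 
python3 - <<'E'
from h import *
t=vision.read_camera("top");s=vision.read_camera("side")
cv2.imwrite("pics/g2s.png",s)
cv2.imwrite("pics/g2.png",cv2.resize(s[190:310,270:420],(750,600),interpolation=cv2.INTER_CUBIC))
E
python3 st.py .538 .188 .17 -.0755
```

```text
t: 4.82
eef_pos: [0.5421, -0.336, 0.1746]
tcp_rot: [[0.968, -0.253, -0.001], [-0.253, -0.968, 0.001], [-0.001, -0.0, -1.0]]
force: [-0.7, -0.7, -2.3]
opening: 0.0155
gripper_force: 41.8
t 4.92 pos [ 0.5418 -0.3358  0.1738] F [-0.5  0.5 -0.8] T [ 0.02 -0.04 -0.04] open 0.015 gf 41.8
shift [-135.9 -505.9    4.5] turn -0.1798 tilt [-0.0023  0.0014]
```

View pics/g2.png

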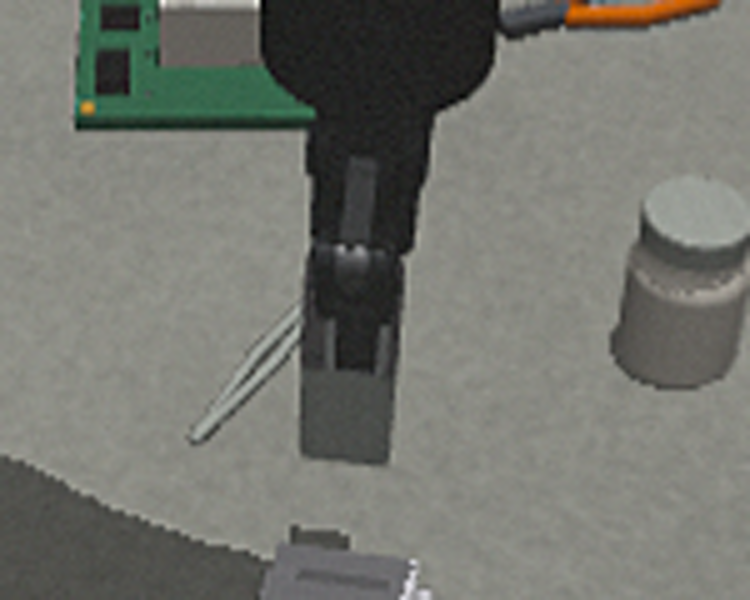

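```bash
python3 - <<'E'
from h import *
c=np.array([(302,457),(389,463)])/5+[270,190]
for z in(.104,.1065,.109):
    P=rect(.5418,-.3358,-.253,.034,.0026,z);p=proj("side",P);print(z,p.round(1).tolist())
print(c.round(1).tolist())
f=lambda v:(proj("side",rect(v[0],-.3358,-.253,.034,.0026,v[1]))[[2,1]]-c).ravel()
print(fit(f,[.54,.106]))
E
```

```text
0.104 [[349.0, 283.6], [348.9, 284.6], [330.8, 282.6], [330.9, 281.5]]
0.1065 [[349.1, 282.7], [349.0, 283.7], [330.8, 281.6], [331.0, 280.6]]
0.109 [[349.2, 281.8], [349.1, 282.8], [330.8, 280.7], [331.0, 279.7]]
[[330.4, 281.4], [347.8, 282.6]]
(array([0.54021392, 0.10844502]), array([0.4, 0.4, 0.4, 0.4]))
```

The gauge is held upright. It sits about 1.8 mm toward -x of the TCP, with the tip 66.5 mm below it. Turning to the board's yaw and going over the nearest socket (D).

```bash
python3 -m inch '[[[0,0,0],-0.09],[[0,0,0],-0.09],[[0,0,0],0]]'; python3 st.py .5302 .0566 .135 -.0755
```

```text
t: 5.3
eef_pos: [0.542, -0.3359, 0.1741]
tcp_rot: [[0.997, -0.076, -0.002], [-0.076, -0.997, 0.001], [-0.002, -0.001, -1.0]]
force: [-0.6, 0.1, -0.2]
opening: 0.0157
gripper_force: 41.9
t 5.3 pos [ 0.542  -0.3359  0.1741] F [-0.6  0.1 -0.2] T [ 0.02 -0.    0.06] open 0.0157 gf 41.9
shift [ -41.6 -390.4   39.5] turn -0.0008 tilt [-0.0019  0.0012]
```

```bash
python3 -m inch '[[[-2,-20,0],0],[[-4,-40,0],0],[[-5,-45,0],0],[[-5,-45,0],0],[[-5,-45,0],0],[[-5,-45,0],0],[[-5,-45,0],0],[[-5,-45,0],0],[[-4,-40,0],0],[[-1.6,-20.4,10],0],[[0,0,20],0],[[0,0,7],0],[[0,0,0],0],[[0,0,0],0],[[0,0,0],0]]'
python3 - <<'E'
from h import *
t=vision.read_camera("top");s=vision.read_camera("side")
cv2.imwrite("pics/d1s.png",s)
cv2.imwrite("pics/d1.png",np.hstack([cv2.resize(s[130:230,270:360],(540,600),interpolation=cv2.INTER_CUBIC),cv2.resize(t[170:250,220:255],(260,600))]))
E
python3 st.py .5302 .0566 .1165 -.0755
```

```text
t: 7.18
eef_pos: [0.5273, 0.009, 0.1402]
tcp_rot: [[1.0, -0.004, 0.001], [-0.004, -0.999, 0.039], [0.001, -0.039, -0.999]]
force: [-0.2, -0.0, -0.5]
opening: 0.0156
gripper_force: 41.8
t 7.28 pos [0.5272 0.0091 0.14  ] F [-0.4 -0.5 -1.4] T [-0.07  0.04  0.02] open 0.0156 gf 41.8
shift [  2.8 -46.6  25.3] turn 0.0715 tilt [0.0007 0.0385]
```

View pics/d1.png

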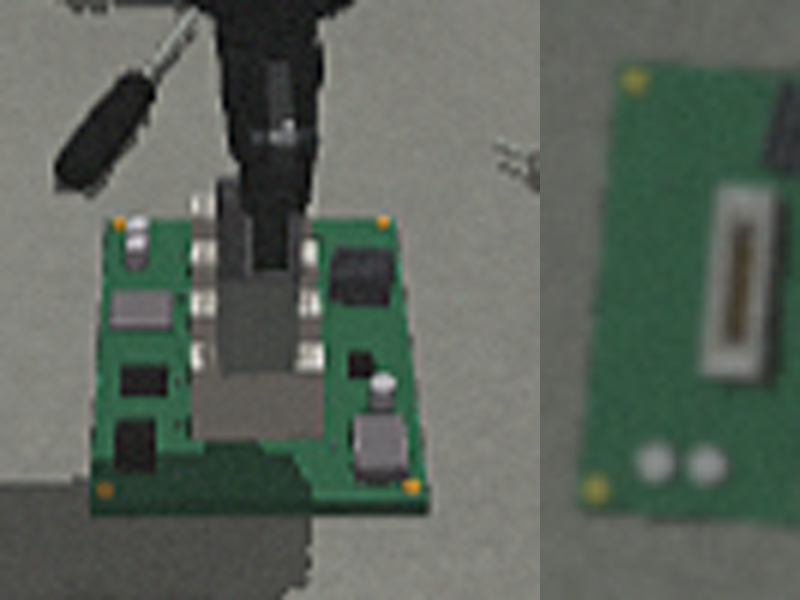

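```bash
python3 - <<'E'
from bench import robot
s=robot.get_state();print(s["q"].round(4),s["joint_velocities"].round(3),s["t"]);print(s["tcp_rot"].round(4))
E
python3 -m inch '[[[0,0,0],0]]'
python3 - <<'E'
from bench import robot
s=robot.get_state();print(s["q"].round(4));print(s["tcp_rot"].round(4))
E
```

```text
[-0.0044  0.3571 -0.1017  1.1114  0.0386  3.1412] [ 0.003  0.001 -0.003 -0.001 -0.001 -0.003] 7.275
[[ 1.000e+00 -4.000e-03  7.000e-04]
 [-4.000e-03 -9.992e-01  3.850e-02]
 [ 6.000e-04 -3.860e-02 -9.993e-01]]
t: 7.4
eef_pos: [0.5269, 0.0091, 0.1398]
tcp_rot: [[1.0, -0.004, 0.0], [-0.004, -0.999, 0.039], [0.0, -0.039, -0.999]]
force: [-0.2, -1.1, -0.6]
opening: 0.0156
gripper_force: 41.8
[-0.0043  0.3573 -0.1021  1.1114  0.0385  3.1412]
[[ 1.000e+00 -3.800e-03  2.000e-04]
 [-3.800e-03 -9.993e-01  3.850e-02]
 [ 0.000e+00 -3.850e-02 -9.993e-01]]
```

Joint 6 ran into its limit (3.14), which left a small tilt. The gauge is symmetric under a half turn, so I'll turn the tool by -π to free the joint.

```bash
python3 -m inch '[[[0,0,0],-0.1],[[0,0,0],-0.17],[[0,0,0],-0.17],[[0,0,0],-0.17],[[0,0,0],-0.17],[[0,0,0],-0.17],[[0,0,0],-0.17],[[0,0,0],-0.17],[[0,0,0],-0.17],[[0,0,0],-0.17],[[0,0,0],-0.17],[[0,0,0],-0.17],[[0,0,0],-0.17],[[0,0,0],-0.17],[[0,0,0],-0.17],[[0,0,0],-0.17],[[0,0,0],-0.17],[[0,0,0],-0.17],[[0,0,0],-0.08],[[0,0,0],0]]'
python3 - <<'E'
from bench import robot
s=robot.get_state();print(s["q"].round(4));print(s["tcp_rot"].round(4))
E
python3 st.py .5266 .0566 .1165 3.0661
```

```text
t: 9.9
eef_pos: [0.5268, 0.0092, 0.1396]
tcp_rot: [[-0.997, 0.076, -0.0], [0.076, 0.996, 0.039], [0.003, 0.038, -0.999]]
force: [0.4, -0.2, -1.9]
opening: 0.0153
gripper_force: 41.9
[-0.0041  0.3575 -0.1023  1.1113  0.0385  0.0721]
[[-9.971e-01  7.620e-02 -2.000e-04]
 [ 7.620e-02  9.964e-01  3.850e-02]
 [ 3.100e-03  3.840e-02 -9.993e-01]]
t 9.9 pos [0.5268 0.0092 0.1396] F [ 0.4 -0.2 -1.9] T [-0.   -0.05 -0.01] open 0.0153 gf 41.9
shift [ 3.8 46.3 24.9] turn -0.0007 tilt [-0.0002  0.0385]
```

The yaw is now right, but a 0.0385 rad tilt toward +y remains. It came from the q6 upper limit, so overrunning the lower limit slightly should give the opposite tilt and cancel it.

```bash
python3 -m inch '[[[0,0,0],-0.1],[[0,0,0],-0.18],[[0,0,0],-0.18],[[0,0,0],-0.18],[[0,0,0],-0.18],[[0,0,0],-0.18],[[0,0,0],-0.18],[[0,0,0],-0.18],[[0,0,0],-0.18],[[0,0,0],-0.18],[[0,0,0],-0.18],[[0,0,0],-0.18],[[0,0,0],-0.18],[[0,0,0],-0.18],[[0,0,0],-0.18],[[0,0,0],-0.18],[[0,0,0],-0.18],[[0,0,0],-0.18],[[0,0,0],-0.12],[[0,0,0],0]]' | head -2
python3 - <<'E'
from bench import robot
s=robot.get_state();print(s["q"].round(4));print(s["tcp_rot"].round(4))
E
python3 -m inch '[[[0,0,0],-0.08],[[0,0,0],0]]' |head -2
python3 - <<'E'
from bench import robot
s=robot.get_state();print(s["q"].round(4));print(s["tcp_rot"].round(4))
E
```

```text
t: 12.4
eef_pos: [0.5261, 0.0278, 0.1396]
[ 0.0391  0.3557 -0.1048  1.1083  0.0244 -3.1392]
[[ 0.9993  0.0367  0.0011]
 [ 0.0367 -0.999   0.0245]
 [ 0.002  -0.0244 -0.9997]]
t: 12.65
eef_pos: [0.5242, 0.0485, 0.1395]
[ 0.0881  0.3539 -0.1072  1.106   0.0074 -3.1397]
[[ 0.9963  0.0861  0.003 ]
 [ 0.086  -0.9963  0.0077]
 [ 0.0036 -0.0074 -1.    ]]
```

```bash
python3 -m inch '[[[0,0,0],-0.036],[[0,0,0],0],[[0,0,0],0.1],[[0,0,0],0.18],[[0,0,0],0.18],[[0,0,0],0.18],[[0,0,0],0.18],[[0,0,0],0.18],[[0,0,0],0.18],[[0,0,0],0.18],[[0,0,0],0.18],[[0,0,0],0.18],[[0,0,0],0.18],[[0,0,0],0.18],[[0,0,0],0.18],[[0,0,0],0.18],[[0,0,0],0.18],[[0,0,0],0.18],[[0,0,0],0.18],[[0,0,0],0.18]]' | head -2
python3 - <<'E'
from bench import robot
s=robot.get_state();print(s["q"].round(4));print(s["tcp_rot"].round(4))
E
python3 st.py .5266 .0566 .13 -3.2171
```

```text
t: 15.15
eef_pos: [0.5234, 0.0567, 0.1395]
[ 1.0820e-01  3.5370e-01 -1.0770e-01  1.1056e+00 -4.0000e-04  2.5600e-02]
[[-9.966e-01 -8.260e-02  3.800e-03]
 [-8.260e-02  9.966e-01  0.000e+00]
 [-3.800e-03 -3.000e-04 -1.000e+00]]
t 15.15 pos [0.5234 0.0567 0.1395] F [ 0.4 -0.2 -1.7] T [-0.01  0.02 -0.02] open 0.0154 gf 41.8
shift [-3.2 -0.4  9.5] turn 0.1582 tilt [0.0038 0.    ]
```

```bash
python3 -m inch '[[[0,0,0],0.158],[[-3,-0.4,10],0],[[0,0,5],0],[[0,0,0],0],[[0,0,0],0]]' | head -2
python3 - <<'E'
from h import *
t=vision.read_camera("top");s=vision.read_camera("side")
cv2.imwrite("pics/d2.png",np.hstack([cv2.resize(s[150:220,280:340],(514,600),interpolation=cv2.INTER_CUBIC),cv2.resize(t[180:240,260:285],(250,600),interpolation=cv2.INTER_CUBIC)]))
E
python3 st.py .5264 .0566 .1165 -3.2171
```

```text
t: 15.78
eef_pos: [0.5263, 0.0566, 0.1244]
t 15.88 pos [0.5265 0.0567 0.1247] F [ 0.2  0.5 -0.1] T [-0.01  0.03  0.  ] open 0.0158 gf 41.8
shift [ 0.1 -0.1  8.2] turn 6.2908 tilt [0.0043 0.0003]
```

View pics/d2.png

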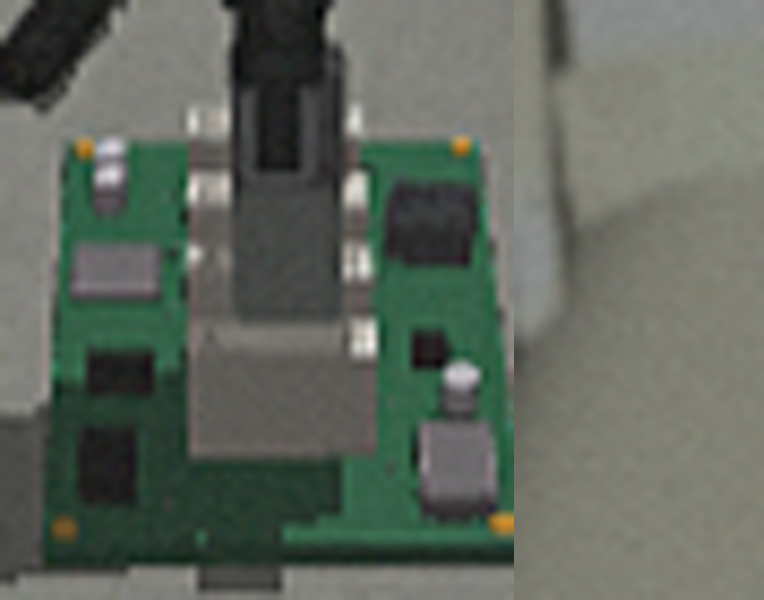

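In the crop the blade hangs over socket D, about 1 mm toward +x of its centre. Correcting that and entering gently.

```bash
python3 -m inch '[[[0.7,0,3],0],[[0,0,3],0],[[0,0,3],0],[[0,0,3],0],[[0,0,0],0]]' | grep -E "force|pos"
python3 -m inch '[[[0,0,2],0],[[0,0,2],0],[[0,0,0],0]]' | grep -E "force|pos|t:"; python3 st.py .5264 .0566 .1165 -3.2171
```

```text
eef_pos: [0.5257, 0.0571, 0.1123]
force: [0.7, 1.1, -1.4]
gripper_force: 41.9
t: 16.88
eef_pos: [0.526, 0.0572, 0.1088]
tcp_rot: [[-0.998, 0.068, 0.005], [0.068, 0.998, 0.001], [-0.005, 0.002, -1.0]]
force: [0.8, 3.8, 0.5]
gripper_force: 42.1
t 16.88 pos [0.526  0.0572 0.1088] F [0.8 3.8 0.5] T [ 0.77 -0.07 -0.01] open 0.0155 gf 42.1
shift [-0.5 -0.6 -7.7] turn 6.2907 tilt [0.0047 0.0013]
```

Inside the mouth, the wall pushes the blade toward +y (3.8 N). Easing over by 1 mm and going on to the slope.

```bash
python3 -m inch '[[[0,1,0],0.007],[[0,0,0],0]]' | grep -E "^force|pos"
for i in 1; do python3 -m inch '[[[0,0,1.5],0],[[0,0,1.5],0],[[0,0,0],0]]' | grep -E "^force|pos|t:"; done; python3 st.py .5264 .0566 .1165 -3.2171
```

```text
eef_pos: [0.526, 0.0575, 0.1087]
force: [-0.1, 1.0, 0.9]
t: 17.5
eef_pos: [0.5255, 0.0579, 0.105]
tcp_rot: [[-0.997, 0.075, 0.003], [0.075, 0.997, 0.001], [-0.003, 0.001, -1.0]]
force: [1.2, 2.1, -0.9]
t 17.5 pos [0.5255 0.0579 0.105 ] F [ 1.2  2.1 -0.9] T [ 0.72 -0.22  0.1 ] open 0.0156 gf 41.8
shift [ -1.   -1.2 -11.5] turn 6.2835 tilt [0.0031 0.0007]
```

```bash
for i in 1 2 3; do python3 -m inch '[[[0,0.2,1.5],0],[[0,0,0],0]]' | grep -E "^force|pos"; done; python3 st.py .5264 .0566 .1165 -3.2171
```

```text
eef_pos: [0.5256, 0.0579, 0.1037]
force: [1.8, 2.4, -1.8]
eef_pos: [0.5257, 0.058, 0.1023]
force: [0.1, 1.7, -1.9]
eef_pos: [0.5257, 0.058, 0.1008]
force: [0.6, 1.2, -0.9]
t 18.25 pos [0.5257 0.058  0.1008] F [ 0.6  1.2 -0.9] T [ 0.22 -0.03  0.05] open 0.0159 gf 41.8
shift [ -0.8  -1.4 -15.7] turn 6.2831 tilt [ 0.0035 -0.0003]
```

```bash
for i in 1 2 3 4 5; do python3 -m inch '[[[0,0,1.8],0],[[0,0,0],0]]' | grep -E "^force|pos"; done; python3 st.py .5264 .0566 .1165 -3.2171
```

```text
eef_pos: [0.5257, 0.0581, 0.099]
force: [-1.1, 0.2, -1.6]
eef_pos: [0.5256, 0.0581, 0.0972]
force: [0.7, -0.3, 0.1]
eef_pos: [0.5259, 0.0581, 0.0955]
force: [0.5, -0.6, -0.8]
eef_pos: [0.5263, 0.0581, 0.0946]
force: [-1.1, -1.6, 4.9]
eef_pos: [0.5265, 0.0581, 0.0928]
force: [0.0, -1.0, 3.8]
t 19.5 pos [0.5265 0.0581 0.0928] F [ 0.  -1.   3.8] T [-0.35  0.04  0.06] open 0.0154 gf 42.4
shift [ -0.2  -1.5 -23.7] turn 6.2832 tilt [ 0.0056 -0.0003]
```

```bash
for i in 1 2 3; do python3 -m inch '[[[0,0,1.5],0],[[0,0,0],0]]' | grep -E "^force|pos"; done; python3 st.py .5264 .0566 .1165 -3.2171
```

```text
eef_pos: [0.5265, 0.058, 0.0914]
force: [-1.6, -2.5, 6.1]
eef_pos: [0.5265, 0.058, 0.0901]
force: [-1.6, -2.4, 8.5]
eef_pos: [0.5265, 0.0581, 0.0882]
force: [-1.1, -1.3, 5.1]
t 20.25 pos [0.5265 0.0581 0.0882] F [-1.1 -1.3  5.1] T [-0.41  0.18  0.03] open 0.0157 gf 42.5
shift [ -0.2  -1.5 -28.3] turn 6.2832 tilt [ 0.0054 -0.0002]
```

A steady 4–8 N drag, with the bar pushing toward -y, looks like the gripping socket. Continuing to the floor, then checking the drag on a small pull back.

```bash
for i in 1 2 3 4; do python3 -m inch '[[[0,0,1.4],0],[[0,0,0],0]]' | grep -E "^force|pos"; done; python3 st.py .5264 .0566 .0825 -3.2171
```

```text
eef_pos: [0.5265, 0.0581, 0.0868]
force: [-0.9, -1.3, 5.7]
eef_pos: [0.5265, 0.058, 0.0853]
force: [0.4, -1.7, 5.4]
eef_pos: [0.5265, 0.0581, 0.0839]
force: [-0.7, -2.1, 5.4]
eef_pos: [0.5266, 0.058, 0.0832]
force: [-1.3, -1.5, 9.4]
t 21.25 pos [0.5266 0.058  0.0832] F [-1.3 -1.5  9.4] T [-0.46  0.47  0.09] open 0.0155 gf 43.3
shift [ 0.1 -1.5  0.7] turn 6.2831 tilt [ 0.0057 -0.0002]
```

The drag held steady at 5.5 N over 6 mm, then rose at the floor at TCP z 0.083, which is where it should be. This socket grips. Seating it a little more, then releasing.

```bash
python3 -m inch '[[[0,0,1],0],[[0,0,0],0]]' | grep -E "^force|pos"
python3 -m inch '[[[0,0,0],0],[[0,0,0],0],[[0,0,0],0],[[0,0,0],0],[[0,0,0],0]]' 0.5 | grep -E "force|pos|open"
python3 -m inch '[[[0,0,-10],0],[[0,0,-30],0],[[0,0,-40],0],[[0,0,-40],0],[[0,0,-20],0],[[0,0,0],0],[[0,0,0],0],[[0,0,0],0]]' | grep -E "force|pos|open|t:"
python3 - <<'E'
from h import *
s=vision.read_camera("side");cv2.imwrite("pics/e.png",cv2.resize(s[130:220,270:360],(600,600),interpolation=cv2.INTER_CUBIC))
E
```

```text
eef_pos: [0.5267, 0.0581, 0.0832]
force: [-4.3, -1.2, 15.2]
eef_pos: [0.5258, 0.0583, 0.0807]
force: [-0.2, -0.1, 0.2]
opening: 0.0429
gripper_force: 0.0
t: 23.12
eef_pos: [0.5245, 0.0582, 0.2195]
tcp_rot: [[-0.997, 0.075, 0.001], [0.075, 0.997, -0.0], [-0.001, 0.0, -1.0]]
force: [0.1, 0.1, 0.0]
opening: 0.0424
gripper_force: 0.0
```

View pics/e.png

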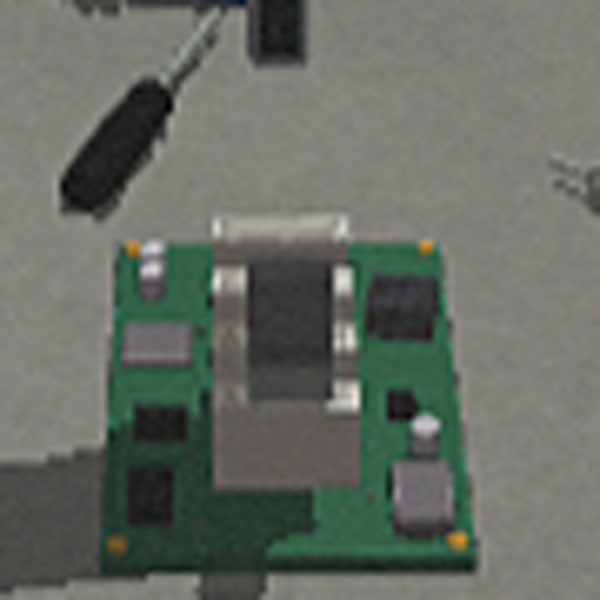

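The gauge stands upright in the nearest socket, alone, with the gripper clear of it. I'll check its height before handing in.

```bash
python3 - <<'E'
from h import *
for z in(.112,.118,.068,.074):
    print(z,((proj("side",rect(.5284,.0575,-.0755,.034,.016,z))-[270,130])*600/90).round(0).tolist())
E
```

```text
0.112 [[326.0, 253.0], [328.0, 274.0], [241.0, 275.0], [240.0, 254.0]]
0.118 [[327.0, 240.0], [328.0, 261.0], [240.0, 262.0], [240.0, 240.0]]
0.068 [[325.0, 346.0], [327.0, 368.0], [241.0, 369.0], [241.0, 347.0]]
0.074 [[325.0, 334.0], [327.0, 356.0], [241.0, 356.0], [241.0, 334.0]]
```

The handle edges in the picture (top ≈ 255, bottom ≈ 365) match the fully home prediction (253 and 368). Handing in.

```bash
python3 -c "
from bench import robot
print(robot.job_done())"
```

```text
the job is handed in; nothing more can be done
None
```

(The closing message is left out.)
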